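# Run a watch board out over its stand and hold it

## Task

Push both pop-up stops in the stand down until they click below its surface. Then take the wooden board by its upright grip and slide it, without lifting it off the stand or letting it tip, straight out over the lowered stops until the dark line across it lies right along the stand's front edge and the watch hangs over the mirror. It would tip there by itself, so finish while still holding the board: keep it flat and still, do not let go, and leave the other things on the bench where they are.

Things in the scene. Friction and masses are not known exactly. Their poses are not given: they have to be found in the camera images.
- stand: Fixed aluminium stand, 160 (x) x 190 (y) x 55 mm high, on the bench, turned up to 0.4 rad either way. Origin: centre of its underside. Its own +x is the way out, roughly away from the robot; flat top at 55 mm.
- stand_edge (a point): Middle of the stand's front top edge (80 mm along the stand's +x, 55 mm up). Axes as the stand's.
- stop_l_top (a point): Centre of the top of the left pop-up stop, a steel pin 18 mm across in a 21 mm hole of the stand, 60 mm along the stand's x and +30 mm along its y; at the start it stands 12 mm proud of the surface.
- stop_r_top (a point): The same for the right stop, at -30 mm along the stand's y.
- stop_l (a joint): Left stop: 0 up (12 mm proud), 0.014 fully down (2 mm below the surface). Over-centre detent: gives at about 4 N pushed straight down, and once past 0.007 snaps down by itself and stays.
- stop_r (a joint): Right stop, the same.
- board: Loose plywood board 200 (x) x 100 (y) x 8 mm, about 0.3 kg, flat on the stand behind the stops, its rear overhanging. +x points out, within 0.08 rad of the stand's. Origin: centre of underside. A watch in a steel ring (48 mm across, 17 mm high) is fixed on it, 62 mm out from the middle; centre of mass 30 mm out, so unheld it tips off the front edge when the line is there.
- handle (a point): Centre of the board's upright wooden grip: a block 14 mm along the board, 36 mm across, 36 mm tall, standing on the board 80 mm behind its middle; this point is 18 mm above the board's top and 26 mm above its underside. Axes as the board's; pinch it fore and aft, along x, from above.
- mark_l (a point): Left end of the dark line (2 mm wide) that runs across the board's top, 5 mm out from its middle; this point is 45 mm to +y of the board's middle, on its top face.
- mark_r (a point): Right end of the same line, 45 mm to -y.
- mirror: Fixed round inspection mirror, 64 mm across, 12 mm high, on the bench beyond the stand's front edge, 137 mm along the stand's +x from its origin. Origin: centre of its underside.
- loupe: Black eyeglass loupe, 32 mm across, 26 mm high, loose on the stand's top beside the board. Leave alone. Origin: centre of underside.
- tweezers: Steel tweezers, 120 mm long, 5 mm thick, lying on the bench to the right (-y) of the stand. Leave alone. Origin near its middle, underside.
- holder: Teal movement holder, 56 mm across, 14 mm high, on the bench to the left of the stand. Leave alone. Origin: centre of underside.
- dust_cover: Clear dust cover with a knob on a teal base, 104 mm across, 76 mm high, far left on the bench. Leave alone. Origin: centre of underside.
- parts_tray: Teal divided parts tray 110 x 150 x 18 mm, far left on the bench. Leave alone. Origin: centre of underside.
- glass_dish: Glass dish 110 mm across, 18 mm high, far right on the bench. Leave alone. Origin: centre of underside.
There are look-alikes about, which are no part of the job. Several things have the shape of the stand; the one meant has the colours described above. There is more than one size of the board; the one meant has the size given above.

How it is judged:
On the way, in this order (a step that is already met when the one before it is completed fails the run):
1. both stops are pressed down below the surface (value of joint each of stop_l, stop_r above 0.0125 m), for 0.2 s.
2. the board's line has come to within 25 mm of the front edge, with the fingers on the board (x of each of mark_l, mark_r in the frame of stand_edge above -0.025 m and contact force between the fingers and board above 0.5 N), for 0.05 s.
At the end, for the whole second after the job is handed in: Stops below the surface; both ends of the line within 5 mm of the front edge; board within 25 mm of the stand's middle sideways, within 0.04 rad of level, underside within 4 mm of the stand's top, still; fingers on it with at least 0.5 N; neither mirror nor bystander props it (all of step 1 and x of mark_l in the frame of stand_edge between -0.005 and 0.005 m and x of mark_r in the frame of stand_edge between -0.005 and 0.005 m and y of board in the frame of stand_edge between -0.025 and 0.025 m and z of board in the frame of stand_edge between -0.004 and 0.004 m and angle between board's own z axis and vertical below 0.04 rad and contact force between the fingers and board above 0.5 N and contact force between board and mirror below 0.1 N and contact force between board and loupe below 0.1 N and contact force between board and holder below 0.1 N and contact force between board and tweezers below 0.1 N and linear speed of board below 0.01 m/s); the arm keeps its last pose, push and grip.
It fails at once if the board is tipped by more than 0.12 rad (angle between board's own z axis and vertical above 0.12 rad).
It fails at once if the board is lifted more than 10 mm off the stand (z of board in the frame of stand_edge above 0.01 m).
It fails at once if a bystander is moved more than 20 mm (distance of any of loupe, tweezers, holder, dust_cover, parts_tray, glass_dish from where it was at the start of the episode above 0.02 m).
It also fails if it takes over 48 s, if anything falls off the work surface, if the arm or the gripper's body presses on something with over 40 N, if the wrist force passes 120 N, or if a joint passes its speed limit or range.

## Robot

A 6-joint arm with a two-finger parallel gripper is mounted at the origin on the work surface. World frame = base frame: x ahead of the robot, y to its left, z up, the work surface at z = 0. Lengths are in m, angles in rad, forces in N, time in s.
With the tool pointing down it reaches from about 0.25 to 0.775 m from the base axis. Payload 4 kg.
Tool frame: the origin (TCP) lies midway between the tips of the shut fingers; the grasp point (between the pads) lies 19 mm behind it (robot.hold_point_z is the distance from the TCP to the grasp point, in m); z points along the fingers, y is the line along which they close (so a half turn about z gives the same grasp; the last joint's range is limited). The gripper opens to 94 mm and grips with 3 to 60 N. Pads are 16 mm wide; open, the fingers measure 119 mm over their backs; the gripper's body (75 mm by 177 mm) begins 78 mm behind the grasp point.
Start: joints at [-1.235, 0.087, 1.371, -0, 1.684, -0.103], TCP at [0.234, -0.498, 0.206] pointing down, gripper open.
Joint ranges: [-3.1, 3.1], [-0.76, 2.03], [0.27, 2.55], [-1.08, 4.22], [0.17, 2.65], [-2.57, 2.57]. Speed limits (rad/s): [2.79, 2.79, 3.14, 3.14, 3.14, 3.14].

## Interface

Orientations are given as [roll, pitch, yaw] about the fixed x, y, z axes, in that order (R = Rz(yaw) Ry(pitch) Rx(roll)).
In Python, from bench import readout, imaging, robot gives the robot as it stands.
- The arm moves only by the tool carry_out, never from a script. Its argument "motion" is text: rows parted by semicolons, each of 7 numbers parted by spaces: the shift along the tool's x, y, z each as a share of 200 mm, from -1 to 1, then the turn, a rotation vector about the tool's x, y, z each as a share of 120 degrees, from -1 to 1, then the opening, from 0 (shut) to 1 (fully open). A call has 1 to 12 rows; each row shifts and turns the commanded pose from where the row before left it, along the tool's axes as they then stand; what a row does not reach is not made up. A row lasts 1/8 s, in which the tool goes at most 62.5 mm and 10.7 degrees, less where a joint would pass 70% of its speed; a pose out of reach is approached as far as the arm can. A call with a number of a shift or a turn outside -1 to 1 is refused whole. A call with a gripper value outside its range is refused whole. The fingers move at their own pace and stop on an object; the grip force is fixed at half the most. Time passes only in rows, so rows that do not move let the fingers close. It gives the time, the measured TCP pose, the force, the opening and the grip force at its end, in the units of the state.
- readout.get_obs(): the state, without advancing time (a new reading comes with each control period).
- imaging.snapshot(name): name is "scene" or "top" or "wrist"; returns a dict with "pixels" (400x640x3 uint8, red, green, blue), "fx", "fy", "cx", "cy" (pixels), "dist_coeffs" ([k1, k2, p1, p2, k3] as OpenCV has them; the pictures are not rectified), "R" (3x3) and "t" (3): a world point X has camera coordinates R X + t. Camera axes: x right, y down, z forward; pixel columns grow to the right and rows downward; lengths in m; the calibration is good to about 2 mm. A picture is of the moment at which its call begins. There is no depth.
- robot.close_job(): hands the job in; it is judged then, once.
The state is a dict: "time": time; "joint_positions": joint angles; "qvel": joint speeds; "joint_torque": joint torques, N m; "tool_pos": TCP position; "ee_rot": TCP orientation; "wrist_force": force on the tool from outside, world axes, zero at the start; "wrist_torque": the same for the moment, N m; "width": finger opening in m; "finger_force": force on a finger pad.
Only numpy, scipy, OpenCV 4.12 (cv2) and the standard library are available. Lean on these libraries where they do the work, as an engineer would, in place of code of your own. Each camera call takes 0.05 s, during which the arm holds its last target. There are 200 camera calls.

## Working session

There is one attempt and no reset: what is moved stays moved. The work goes in short steps, Python scripts to look and compute and a tool call to move; the robot and the scene stay as the last step left them, time stands still between calls to the robot, and variables do not carry over. Pictures are saved under pics/ and viewed, at most 10 in all, crops included, and the job is handed in when it is done.

Besides the shell and the picture viewer there is one more tool, called after "Emit:" as name(argument=value, ...), one argument or row to a line, values as JSON. carry_out: Moves the arm, as the interface text tells. Its arguments: {"type":"object","properties":{"motion":{"type":"string"}},"required":["motion"]}

```bash
mkdir -p pics; cat > h.py <<'E'
import numpy as np, cv2
from bench import readout, imaging, robot
def snap(n,f=None):
    s=imaging.snapshot(n)
    if f: cv2.imwrite('pics/'+f,cv2.cvtColor(np.array(s['pixels']),cv2.COLOR_RGB2BGR))
    return s
def KD(s): return np.array([[s['fx'],0,s['cx']],[0,s['fy'],s['cy']],[0,0,1.]]),np.array(s['dist_coeffs'],float)
def ray(s,uv,z):
    K,D=KD(s);R=np.array(s['R']);t=np.array(s['t'])
    p=cv2.undistortPoints(np.array(uv,float).reshape(-1,1,2),K,D)[:,0]
    d=np.c_[p,np.ones(len(p))]@R; c=-R.T@t
    return c+d*((z-c[2])/d[:,2])[:,None]
def proj(s,X):
    K,D=KD(s);return cv2.projectPoints(np.array(X,float).reshape(-1,3),cv2.Rodrigues(np.array(s['R']))[0],np.array(s['t'],float),K,D)[0][:,0]
E
python3 - <<'E'
from h import *
import pickle
S={n:snap(n,n+'0.png') for n in('top','scene')}
pickle.dump(S,open('s0.pkl','wb'))
for s in S.values(): print(-np.array(s['R']).T@s['t'],s['fx'])
o=readout.get_obs();print(o['time'],o['tool_pos'],o['ee_rot'],robot.hold_point_z)
E
```

```text
[0.32122908 0.00994292 1.21701904] 436.89927638115626
[1.37376925 0.22337374 0.85258284] 396.5762200729654
0.1 [ 0.2334931  -0.49744201  0.20444545] [-3.13964465e+00 -1.70105108e-04  4.38760995e-01] 0.0188
```

View pics/top0.png

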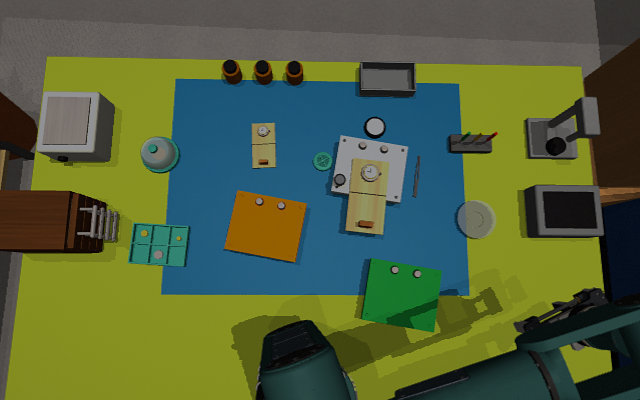

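View pics/scene0.png

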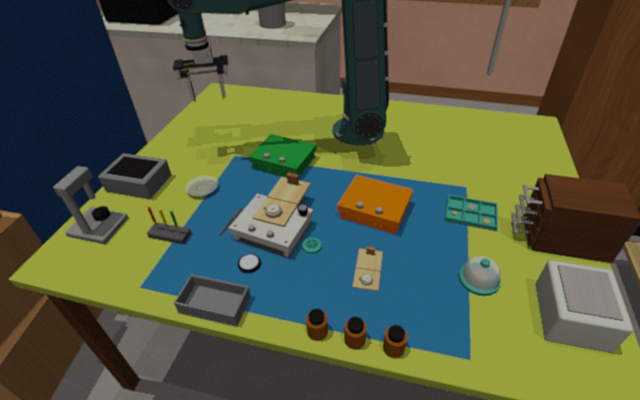

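The white stand is at about (370,170) in the top view, with its stops at (363,146) and (389,149). The board runs from (370,160) to (365,235) with its grip at (366,224). I'll enlarge this part of the image.

```bash
python3 - <<'E'
from h import *
i=cv2.imread('pics/top0.png')[110:250,310:440]
cv2.imwrite('pics/c0.png',cv2.resize(i*1,None,fx=4,fy=4,interpolation=cv2.INTER_CUBIC))
i=cv2.imread('pics/scene0.png')[165:280,215:335]
cv2.imwrite('pics/c1.png',cv2.resize(i,None,fx=5,fy=5,interpolation=cv2.INTER_CUBIC))
E
```

```text
(no output)
```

View pics/c0.png

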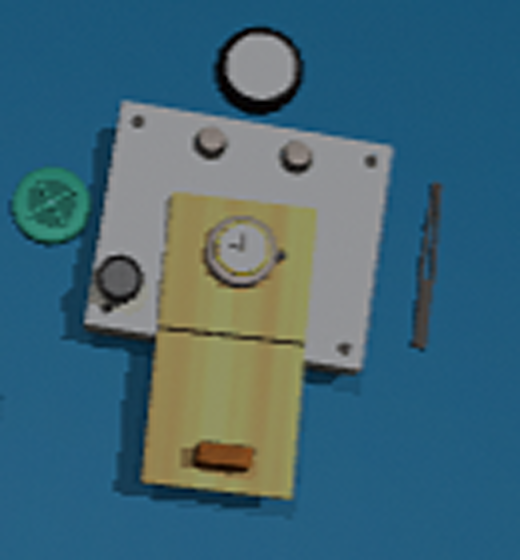

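View pics/c1.png

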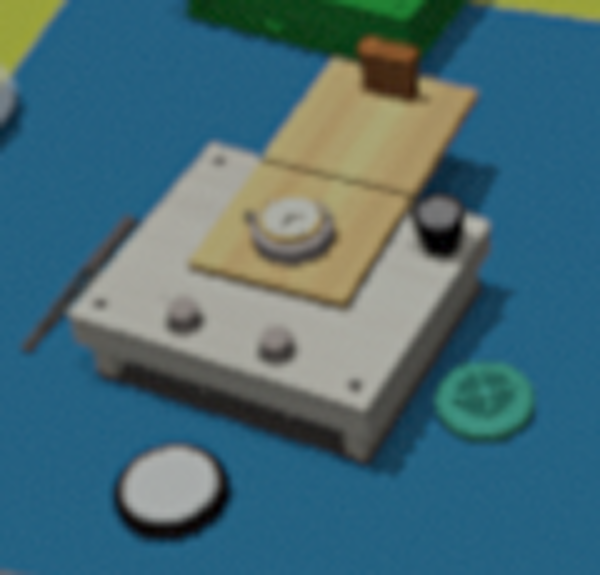

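The top crop shows the stand's four corners, both stops, the board's corners and line, and the grip top at crop (222,457). The scene crop confirms the stops are clear of the board. Next I'll cast these points onto their planes and compare with the given sizes.

```bash
cat > m.py <<'E'
from h import *
import pickle
S=pickle.load(open('s0.pkl','rb'));s=S['top'];q=S['scene']
f=lambda P:(np.array(P,float)+.5)/4-.5+[310,110]
g=lambda P:(np.array(P,float)+.5)/5-.5+[215,165]
c=ray(s,f([[122,100],[391,147],[360,370],[84,325]]),.055)
print('sides',[np.round(np.linalg.norm(c[i]-c[i-1]),4) for i in range(4)])
C=c.mean(0);fx=(c[0]+c[1]-c[2]-c[3]);fy=(c[0]+c[3]-c[1]-c[2])
a=np.arctan2(fx[1],fx[0]);b=np.arctan2(-fy[0],fy[1]);print('stand',C,a,b)
st=ray(s,f([[211,141],[298,154]]),.067);print('stops',st,np.linalg.norm(st[0]-st[1]))
th=(a+b)/2;R=np.array([[np.cos(th),-np.sin(th)],[np.sin(th),np.cos(th)]])
print('pred',[(C[:2]+R@[.06,y]) for y in(.03,-.03)])
bc=ray(s,f([[168,193],[317,209],[294,498],[142,482]]),.063)
print('bsides',[np.round(np.linalg.norm(bc[i]-bc[i-1]),4) for i in range(4)])
B=bc.mean(0);bx=bc[0]+bc[1]-bc[2]-bc[3];bt=np.arctan2(bx[1],bx[0]);print('board',B,bt,'in stand',(B-C)[:2]@R)
ln=ray(s,f([[160,327],[304,343]]),.063);print('line',ln,(ln-C)[:,:2]@R)
h=ray(s,f([[224,457]]),.099);print('grip',h,'pred',B[:2]-.08*np.array([np.cos(bt),np.sin(bt)]))
lp=ray(s,f([[122,277]]),.081);print('loupe',(lp-C)[:,:2]@R)
# scene cross-check
for n,p,z in(('stops',[[184,313],[276,342]],.067),('corners',[[367,410],[70,310],[215,143],[490,222]],.055),('griptop',[[390,53]],.099)): print(n,ray(q,g(p),z))
E
python3 m.py
```

```text
sides [np.float64(0.1613), np.float64(0.1894), np.float64(0.1591), np.float64(0.1896)]
stand [ 0.61054244 -0.14168786  0.055     ] -0.1604146357418411 -0.15954872365218556
stops [[ 0.67289451 -0.12134261  0.067     ]
 [ 0.66450571 -0.18101317  0.067     ]] 0.06025735228926268
pred [array([ 0.67455526, -0.12162897]), array([ 0.66499725, -0.18086278])]
bsides [np.float64(0.1989), np.float64(0.1025), np.float64(0.1989), np.float64(0.1016)]
board [ 0.53290653 -0.13366948  0.063     ] -0.09426820486380523 in stand [-0.07792185 -0.00445142]
line [[ 0.54364182 -0.08616287  0.063     ]
 [ 0.53370186 -0.1834244   0.063     ]] [[-0.07489145  0.04415868]
 [-0.06921071 -0.05344429]]
grip [[ 0.45176374 -0.12418696  0.099     ]] pred [ 0.45326173 -0.12613919]
loupe [[-0.0493686   0.07534589]]
stops [[ 0.67154751 -0.17706947  0.067     ]
 [ 0.68095442 -0.11906017  0.067     ]]
corners [[ 0.70697296 -0.05907049  0.055     ]
 [ 0.67343986 -0.24782143  0.055     ]
 [ 0.51701959 -0.22038053  0.055     ]
 [ 0.54850885 -0.0338823   0.055     ]]
griptop [[ 0.45914868 -0.12094701  0.099     ]]
```

The sizes match well: stand 190×160, board 199×102, stops 60 apart, heights consistent. So I'll turn the tool to yaw 1.41 and move over the left stop.

Emit:
carry_out(
  motion="0 0 0 0 0 -0.0774 0; 0 0 0 0 0 -0.0774 0; 0 0 0 0 0 -0.0774 0; 0 0 0 0 0 -0.0774 0; 0 0 0 0 0 -0.0774 0; 0 0 0 0 0 -0.0774 0",
)

```text
time: 0.85
tool_pos: [0.2336, -0.4976, 0.2048]
ee_rot: [-3.141, -0.001, 1.417]
wrist_force: [-0.0, 0.1, -0.6]
width: 0.0374
finger_force: 0.0
```

Emit:
carry_out(
  motion="0.184 0.156 0 0 0 0 0; 0.184 0.156 0 0 0 0 0; 0.184 0.156 0 0 0 0 0; 0.184 0.156 0 0 0 0 0; 0.184 0.156 0 0 0 0 0; 0.184 0.156 0 0 0 0 0; 0.184 0.156 0 0 0 0 0; 0.184 0.156 0 0 0 0 0; 0.184 0.156 0 0 0 0 0; 0.184 0.156 0 0 0 0 0; 0.184 0.156 0 0 0 0 0; 0.184 0.156 0 0 0 0 0",
)

```text
time: 2.35
tool_pos: [0.6742, -0.1201, 0.2046]
ee_rot: [-3.14, 0.0, 1.411]
wrist_force: [0.7, -1.4, 0.3]
width: 0.0004
finger_force: 0.0
```

Emit:
carry_out(
  motion="0 0 0 0 0 0 0; 0 0 0 0 0 0 0",
)

```text
time: 2.6
tool_pos: [0.6729, -0.1216, 0.2046]
ee_rot: [-3.14, 0.001, 1.412]
wrist_force: [-0.1, -1.0, 0.4]
width: 0.0005
finger_force: 0.0
```

Emit:
carry_out(
  motion="0 0 0.165 0 0 0 0; 0 0 0.165 0 0 0 0; 0 0 0.165 0 0 0 0; 0 0 0.16 0 0 0 0; 0 0 0 0 0 0 0; 0 0 0.025 0 0 0 0; 0 0 0.025 0 0 0 0; 0 0 0.025 0 0 0 0; 0 0 0 0 0 0 0",
)

```text
time: 3.72
tool_pos: [0.6733, -0.1212, 0.0593]
ee_rot: [-3.141, -0.0, 1.412]
wrist_force: [0.7, -0.1, 0.0]
width: 0.0004
finger_force: 0.0
```

Emit:
carry_out(
  motion="0 0 0.01 0 0 0 0; 0 0 0 0 0 0 0; 0 0 -0.15 0 0 0 0; -0.15 0 0 0 0 0 0; -0.15 0 0 0 0 0 0; 0 0 0 0 0 0 0; 0 0 0.1 0 0 0 0; 0 0 0.025 0 0 0 0; 0 0 0.025 0 0 0 0; 0 0 0 0 0 0 0; 0 0 0 0 0 0 0",
)

```text
time: 5.1
tool_pos: [0.664, -0.1803, 0.0576]
ee_rot: [3.141, 0.0, 1.412]
wrist_force: [0.5, -1.0, 0.7]
width: 0.0003
finger_force: 0.0
```

Emit:
carry_out(
  motion="0 0 -0.2 0 0 0 0; 0 0 -0.25 0 0 -0.0315 0; 0.044 -0.27 0 0 0 0 1; 0.044 -0.27 0 0 0 0 1; 0.044 -0.27 0 0 0 0 1; 0.044 -0.27 0 0 0 0 1; 0 0 0 0 0 0 1; 0 0 0 0 0 0 1",
)

```text
time: 6.1
tool_pos: [0.4531, -0.1257, 0.1486]
ee_rot: [3.139, 0.001, 1.477]
wrist_force: [0.1, 0.6, 0.9]
width: 0.0571
finger_force: 0.0
```

```bash
python3 - <<'E'
from h import *
s=snap('scene','s1.png');w=snap('wrist','w1.png')
i=cv2.imread('pics/s1.png')[165:280,215:335]
i=cv2.resize(i,(420,400),interpolation=cv2.INTER_CUBIC)
w=cv2.resize(cv2.imread('pics/w1.png'),(380,238))
o=np.zeros((400,800,3),np.uint8);o[:,:420]=i;o[:238,420:]=w
cv2.imwrite('pics/v1.png',o)
o=readout.get_obs();print(o['tool_pos'],o['width'],o['wrist_force'])
E
```

```text
[ 0.45370748 -0.12596305  0.14833638] 0.0649452159936425 [0.19485007 0.47164926 0.56148227]
```

View pics/v1.png

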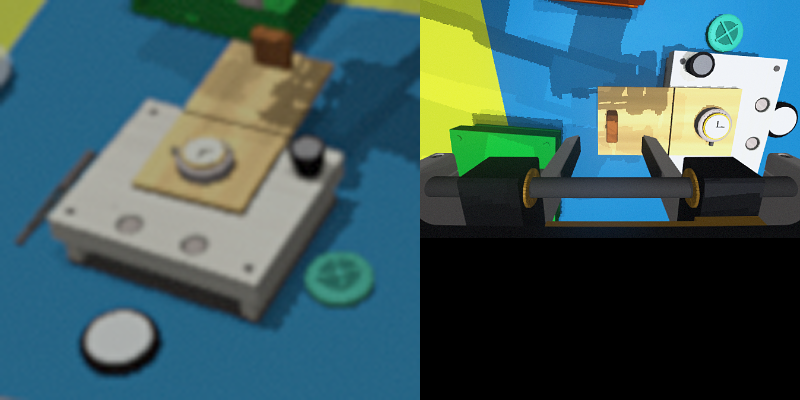

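The scene crop shows both stops at (130,224) and (194,245) sunk below the surface. The wrist view shows the grip between the open fingers. I'll descend and grip.

Emit:
carry_out(
  motion="0 0 0 0 0 0 1; 0 0 0 0 0 0 1; 0 0 0.135 0 0 0 1; 0 0 0.135 0 0 0 1; 0 0 0.1 0 0 0 1; 0 0 0.04 0 0 0 1; 0 0 0 0 0 0 1; 0 0 0 0 0 0 1",
)

```text
time: 7.2
tool_pos: [0.4529, -0.1257, 0.0665]
ee_rot: [3.14, 0.001, 1.477]
wrist_force: [-0.7, -0.8, -0.3]
width: 0.0942
finger_force: 0.0
```

Emit:
carry_out(
  motion="0 0 0 0 0 0 0.3; 0 0 0 0 0 0 0.3; 0 0 0 0 0 0 0.2; 0 0 0 0 0 0 0; 0 0 0 0 0 0 0; 0 0 0 0 0 0 0; 0 0 0 0 0 0 0; 0 0 0 0 0 0 0",
)

```text
time: 8.2
tool_pos: [0.4523, -0.1254, 0.0655]
ee_rot: [3.141, 0.0, 1.477]
wrist_force: [1.7, -0.3, -1.5]
width: 0.0174
finger_force: 0.5
```

Emit:
carry_out(
  motion="0 0 0 0 0 0 0; 0 0 0 0 0 0 0; 0 0 0 0 0 0 0; 0 0 0 0 0 0 0",
)

```text
time: 8.7
tool_pos: [0.4522, -0.1255, 0.0655]
ee_rot: [3.141, 0.0, 1.477]
wrist_force: [1.5, -0.6, -0.6]
width: 0.0137
finger_force: 30.0
```

```bash
python3 - <<'E'
from h import *
s=snap('top','t2.png');w=snap('wrist','w2.png');snap('scene','s2.png')
o=np.zeros((560,800,3),np.uint8)
a=cv2.resize(cv2.imread('pics/t2.png')[110:250,310:440],(520,560),interpolation=cv2.INTER_CUBIC);o[:,:520]=a
o[:280,520:]=cv2.resize(cv2.imread('pics/s2.png')[165:280,215:330],(280,280));
o[280:455,520:]=cv2.resize(cv2.imread('pics/w2.png'),(280,175))
cv2.imwrite('pics/v2.png',o)
E
```

```text
(no output)
```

View pics/v2.png

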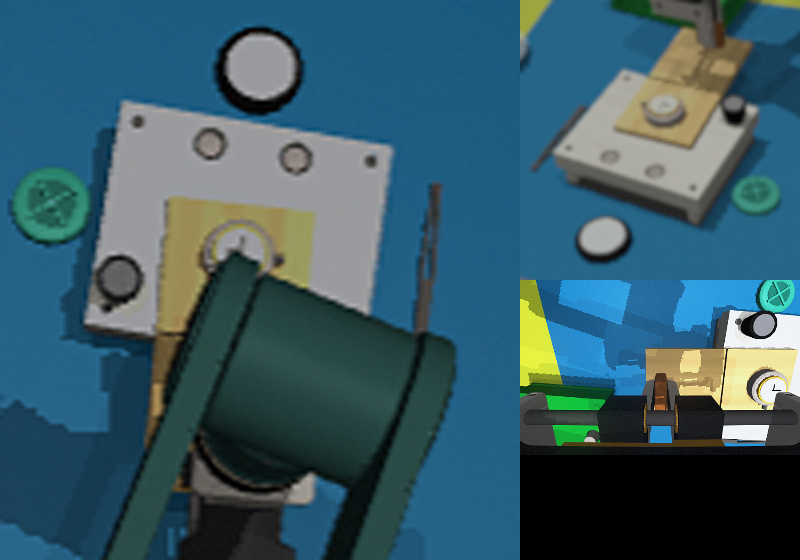

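Gripped at 30 N with the board flat. I'll align it with the stand and slide it the first part of the way.

Emit:
carry_out(
  motion="0 0 0 0 0 0.0105 0; 0 0 0 0 0 0.0105 0; 0 0 0 0 0 0.0105 0; 0 0 0 0 0 0 0; 0.002 0.04 0 0 0 0 0; 0.002 0.04 0 0 0 0 0; 0.002 0.04 0 0 0 0 0; 0.002 0.04 0 0 0 0 0; 0.002 0.04 0 0 0 0 0; 0.002 0.04 0 0 0 0 0; 0.002 0.04 0 0 0 0 0; 0 0 0 0 0 0 0",
)

```text
time: 10.35
tool_pos: [0.5094, -0.1317, 0.0655]
ee_rot: [3.139, 0.0, 1.412]
wrist_force: [0.8, -0.2, 1.3]
width: 0.0139
finger_force: 30.0
```

Emit:
carry_out(
  motion="0.002 0.04 0 0 0 0 0; 0.002 0.04 0 0 0 0 0; 0.002 0.04 0 0 0 0 0; 0.002 0.04 0 0 0 0 0; 0 0.04 0 0 0 0 0; 0 0.04 0 0 0 0 0; 0 0.04 0 0 0 0 0; 0 0.04 0 0 0 0 0; 0 0.04 0 0 0 0 0; 0 0.035 0 0 0 0 0; 0 0 0 0 0 0 0; 0 0 0 0 0 0 0",
)

```text
time: 11.85
tool_pos: [0.5875, -0.1427, 0.0656]
ee_rot: [3.138, 0.0, 1.411]
wrist_force: [2.6, 0.2, 1.7]
width: 0.0141
finger_force: 30.0
```

```bash
python3 - <<'E'
from h import *
import pickle
S={n:snap(n,n+'3.png') for n in('top','scene','wrist')};pickle.dump(S,open('s3.pkl','wb'))
o=np.zeros((600,800,3),np.uint8)
o[:,:450]=cv2.resize(cv2.imread('pics/scene3.png')[175:275,215:290],(450,600),interpolation=cv2.INTER_CUBIC)
o[:336,460:772]=cv2.resize(cv2.imread('pics/top3.png')[110:250,310:440],(312,336),interpolation=cv2.INTER_CUBIC)
o[340:559,450:]=cv2.resize(cv2.imread('pics/wrist3.png'),(350,219))
cv2.imwrite('pics/v3.png',o)
o=readout.get_obs();print(o['tool_pos'],o['ee_rot'],o['wrist_force'],o['wrist_torque'])
E
```

```text
[ 0.58709395 -0.14263711  0.06555349] [3.13909219e+00 1.38929974e-04 1.41144959e+00] [ 2.15772856 -1.36382426  0.97022689] [-0.07691963 -0.12991454 -0.01055625]
```

View pics/v3.png

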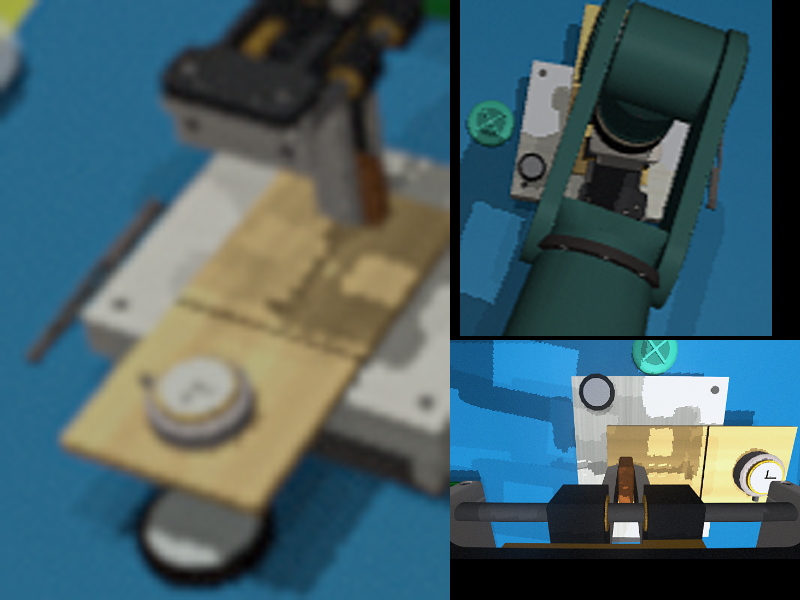

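The board is flat, and its line at scene crop (180,298)–(365,355) is still short of the edge. The wrist view shows the line near x=705, and the edge at (728,380) and again near (709,537). I'll zoom the wrist view to measure both there.

```bash
python3 - <<'E'
from h import *
i=cv2.imread('pics/wrist3.png')[60:370,420:560]
i=cv2.resize(i,(271,600),interpolation=cv2.INTER_CUBIC) if 0 else cv2.resize(cv2.imread('pics/wrist3.png')[60:210,410:560],(600,600),interpolation=cv2.INTER_CUBIC)
j=cv2.resize(cv2.imread('pics/wrist3.png')[210:370,410:460+0],(187,600),interpolation=cv2.INTER_CUBIC)
cv2.imwrite('pics/v4.png',np.hstack([i,np.zeros((600,10,3),np.uint8),j]))
E
```

```text
(no output)
```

View pics/v4.png

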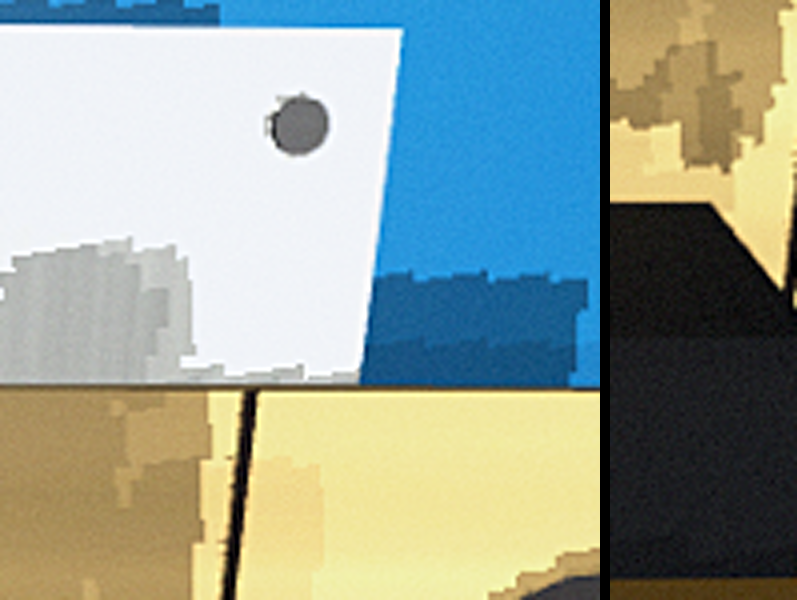

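```bash
python3 - <<'E'
from h import *
import pickle
S=pickle.load(open('s3.pkl','rb'));w=S['wrist'];q=S['scene']
f=lambda P:(np.array(P,float)+.5)/4-.5+[410,60]
g=lambda P:(np.array(P,float)+.5)/6-.5+[215,175]
e=ray(w,f([[402,30],[361,380]]),.055);l=np.r_[ray(w,f([[251,392],[229,598]]),.063),ray(w,[[458.7,263]],.063)]
u=e[0]-e[1];u/=np.linalg.norm(u);n=np.array([u[1],-u[0]])
print('wrist edge',e,'yaw',np.arctan2(n[1],n[0]));print('line',l,'x',(l-e[0])[:,:2]@n,'y',(l-e[0])[:,:2]@u[:2]+.095)
d=l[0]-l[2];print('line yaw',np.arctan2(-d[0],d[1]))
# scene: FR corner from start crop, line ends from this crop, same camera
c=ray(q,(np.array([[367,410],[70,310]])+.5)/5-.5+[215,165],.055);u=c[0]-c[1];L=np.linalg.norm(u);u/=L;n=np.array([u[1],-u[0]])
l=ray(q,g([[180,298],[365,355]]),.063);print('scene',L,'x',(l-c[1])[:,:2]@n,'y',(l-c[1])[:,:2]@u[:2]-L/2,np.linalg.norm(l[0]-l[1]))
E
```

```text
wrist edge [[ 0.70556784 -0.06186284  0.055     ]
 [ 0.69824187 -0.109536    0.055     ]] yaw -0.15247785849359938
line [[ 0.67845195 -0.10729986  0.063     ]
 [ 0.67376776 -0.13693419  0.063     ]
 [ 0.66708156 -0.17032846  0.063     ]] x [-0.01989996 -0.02002871 -0.02156516] y [ 0.04597158  0.0159696  -0.01805277]
line yaw -0.17848074863159138
scene 0.19170651775418798 x [-0.01978648 -0.02193518] y [-0.05331524  0.04562668] 0.09896525260606547
```

Wrist and scene views agree that 20 mm remain, and the board's yaw lies within 0.02 of the stand's.

Emit:
carry_out(
  motion="0 0.02 0 0 0 0 0; 0 0.02 0 0 0 0 0; 0 0.02 0 0 0 0 0; 0 0.02 0 0 0 0 0; 0 0.02 0 0 0 0 0; 0 0 0 0 0 0 0; 0 0 0 0 0 0 0; 0 0 0 0 0 0 0; 0 0 0 0 0 0 0",
)

```text
time: 13.12
tool_pos: [0.6061, -0.1457, 0.0656]
ee_rot: [3.141, 0.0, 1.411]
wrist_force: [-1.0, 0.9, 3.7]
width: 0.0135
finger_force: 30.0
```

```bash
python3 - <<'E'
from h import *
import pickle
S={n:snap(n,n+'5.png') for n in('scene','wrist')};pickle.dump(S,open('s5.pkl','wb'))
a=cv2.resize(cv2.imread('pics/wrist5.png')[60:200,340:480],(420,420),interpolation=cv2.INTER_CUBIC)
b=cv2.resize(cv2.imread('pics/scene5.png')[185:290,215:305],(360,420),interpolation=cv2.INTER_CUBIC)
cv2.imwrite('pics/v5.png',np.hstack([a,b]))
o=readout.get_obs();print(o['tool_pos'],o['ee_rot'],o['wrist_force'],o['wrist_torque'])
E
```

```text
[ 0.60609372 -0.14570419  0.06555594] [3.14089698e+00 1.10921912e-04 1.41141184e+00] [-1.1615566   0.11449014  4.4339257 ] [-0.03145562  0.20781341  0.02639754]
```

View pics/v5.png

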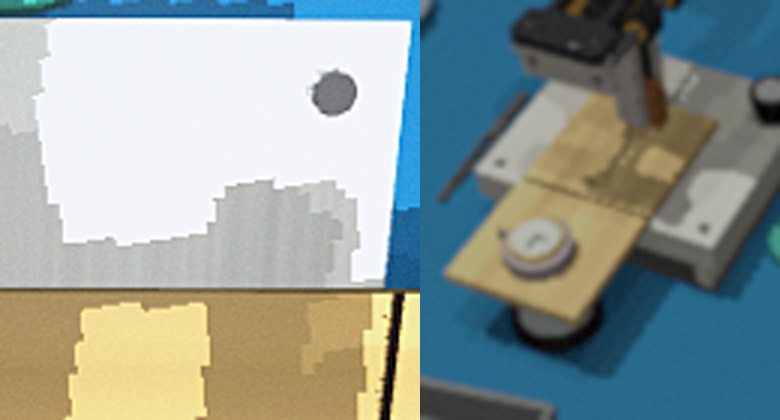

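The wrist crop shows the edge from (411,20) to (386,287) and the line from (400,292) to (385,418). In the scene crop, the board is flat with the watch over the mirror.

```bash
python3 - <<'E'
from h import *
import pickle
S=pickle.load(open('s5.pkl','rb'));w=S['wrist'];q=S['scene']
f=lambda P:(np.array(P,float)+.5)/3-.5+[340,60]
g=lambda P:(np.array(P,float)+.5-[420,0])/4-.5+[215,185]
e=ray(w,f([[411,20],[386,287]]),.055);l=ray(w,f([[400,292],[385,418]]),.063)
u=e[0]-e[1];u/=np.linalg.norm(u);n=np.array([u[1],-u[0]])
print(e,l,'x',(l-e[0])[:,:2]@n,np.arctan2(n[1],n[0]))
c=ray(q,(np.array([[367,410],[70,310]])+.5)/5-.5+[215,165],.055);u=c[0]-c[1];L=np.linalg.norm(u);u/=L;n=np.array([u[1],-u[0]])
l=ray(q,g([[523,179],[650,217]]),.063);print('scene x',(l-c[1])[:,:2]@n,'y',(l-c[1])[:,:2]@u[:2]-L/2)
# straight-line edge from start-of-run top view, for the wrist line points
C=np.array([.61054,-.14169]);R=np.array([np.cos(-.16),np.sin(-.16)]);print('top-edge x',(ray(w,f([[400,292],[385,418]]),.063)[:,:2]-C)@R-.08)
E
```

```text
[[ 0.70574904 -0.06166116  0.055     ]
 [ 0.69840881 -0.10999574  0.055     ]] [[ 0.69749978 -0.10997984  0.063     ]
 [ 0.69341923 -0.13387932  0.063     ]] x [-0.00090112 -0.00134711] -0.1507113246016835
scene x [ 0.00213963 -0.00157759] y [-0.05312983  0.046844  ]
top-edge x [0.00079706 0.00057625]
```

All estimates are within about 2 mm of the edge, and the board is flat, held and still. I'll hand it in.

```bash
python3 -c "
from bench import robot
print(robot.close_job())"
```

```text
the job is handed in; nothing more can be done
None
```

I handed the job in with both stops pressed below the surface and the board held flat at 30 N, its line within about 2 mm of the stand's front edge and the watch over the mirror; the result of the judging was not shown.

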